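# Release the ratchet clamp and basket the glued heel stack

## Task

The glued heel stack has set in the green ratchet clamp. Flip the clamp's red direction lever over to the release side, swing the handle back the free way to its stop to feel that it clicks round without moving the jaw, then work the handle to and fro until the yellow jaw is fully open. Lift the heel stack out and set it down gently, standing flat on its base, in the white basket, leaving everything else on the table alone.

Things in the scene. Friction and masses are not known exactly. Their poses are not given: they have to be found in the camera images.
- clamp: Green steel ratchet clamp fixed flat to the table; base plate 120 x 290 mm, 10 mm thick. Origin: underside, 10 mm from the plate's middle along y. Own axes: ratchet axle at y = -90 mm, heel stack at y = +70 mm, sliding yellow jaw between them, green fixed jaw (46 mm tall) beyond the stack. The handle points to its -x side, towards the robot.
- axle (a point): Top centre of the handle's hub, on the ratchet's vertical turning axis, 63 mm above the table.
- knob_top (a point): Top centre of the upright black knob fixed on the end of the handle, 160 mm from the axle. Round grip 28 mm across, 48 mm tall, top 112 mm and bottom 64 mm above the table; the flat steel handle bar under it (26 mm wide) has its top at 56 mm. Free space all round: pinch it from above and follow the arc about the axle, or push it sideways.
- handle (a joint): Swing of the handle about the axle, rad: 0 = along the clamp's -x, positive = clockwise seen from above (knob towards the heel-stack end). Stops at -0.65 and +0.65. Starts between -0.2 and 0.25. The ratchet has 14 teeth, so up to 0.45 rad of a stroke is lost before a tooth catches. At the knob free-wheeling takes about 1 to 2 N, driving about 4 N.
- lever_nib (a point): Top centre of the upright nib of the red direction lever lying on the handle. Nib 10 mm along the lever, 9 mm wide, its top 88 mm above the table; lever's upper face at 65 mm. Lever pivot: on the handle's centre line 50 mm from the axle; the nib is 40 mm farther out. Push the nib sideways with closed fingers (about 1 N): once past the middle it snaps over by itself.
- lever (a joint): Direction lever relative to the handle, rad, -0.45 to 0.45; 0 = in line with it; rests 0.15 to 0.45 to either side. Negative (start; nib on the handle's anticlockwise side) = tighten. Positive (nib on the clockwise side, nearer the heel stack) = release: the handle then drives the jaw open when swung clockwise and free-wheels, clicking, leaving the jaw still, when swung anticlockwise.
- jaw (a joint): Opening of the yellow sliding jaw, m: 0 = closed on the heel stack (start), 0.034 = fully open at its stop. Geared to the ratchet wheel at 20 mm per rad; friction holds it when the handle returns. Two or three full handle strokes open it fully.
- jaw_lip (a point): Middle of the front top edge of the yellow jaw's lip, 61 mm above the table; the lip is 60 mm wide and 7 mm thick and at the start overhangs the heel stack's top by 14 mm, so the stack cannot be lifted before the jaw is open.
- heel: Glued stack of five tan and dark-brown heel lifts, D-shaped: 50 mm wide along x, 58 mm long along y (flat end at -29 mm under the jaw lip, round end at +29 mm against the fixed jaw, sides parallel from -29 to +4 mm), 40 mm tall. Origin: centre of underside. Axes as the clamp's at the start. Stands on the clamp's 10 mm plate; 0.16 kg. Its two x sides are free: pinch it across x.
- basket: White plastic mesh basket with an open top, fixed to the table: 220 mm along its x, 170 mm along its y, 70 mm tall outside, walls 4 mm, floor 6 mm thick. Origin: centre of its underside. Empty.
- glue: Bystander: clear square glue bottle with a red nozzle, 85 x 85 mm, 225 mm tall; origin centre of underside.
- tape: Bystander: roll of tan tape lying flat, 90 mm across, 25 mm tall.
- hammer: Bystander: hammer lying flat.
- awl: Bystander: wooden-handled awl lying flat, 160 mm long, under 35 mm tall.
- carton: Bystander: blue closed box 90 x 140 x 50 mm.
- offcut: Bystander: flat dark-brown piece 75 x 60 x 8 mm.
- spare: Bystander: a lower plain dark-brown heel block, 50 x 58 x 24 mm; not the one to move.
Not all that is in view belongs to the job. What is shaped like the heel but pink, purple or turquoise is not meant.

How it is judged (in metres and radians):
On the way, in this order (a step that is already met when the one before it is completed fails the run):
1. the direction lever is flipped to the release side while the jaw is still closed (value of joint lever above 0.1 rad and value of joint jaw below 0.006 m), for 0.2 s.
2. free-wheel is felt: the handle is swung back anticlockwise to near its stop without the jaw having been driven open (value of joint handle below -0.5 rad and value of joint jaw below 0.012 m and value of joint lever above 0.1 rad), for 0.1 s.
3. the jaw is ratcheted fully open (value of joint jaw above 0.028 m), for 0.2 s.
At the end, for the whole second after the job is handed in: The heel stack stands at rest, flat on its base (within 0.15 rad, underside under 12 mm above the basket's underside plane), on the floor of the white basket, and the jaw is still open by more than 26 mm (x of heel in the frame of basket between -0.09 and 0.09 m and y of heel in the frame of basket between -0.065 and 0.065 m and z of heel in the frame of basket below 0.012 m and angle between heel's own z axis and vertical below 0.15 rad and linear speed of heel below 0.02 m/s and value of joint jaw above 0.026 m); the robot touches nothing.
It fails at once if a bystander is moved by more than 40 mm (distance of any of glue, tape, hammer, awl, carton, offcut, spare from where it was at the start of the episode above 0.04 m).
It fails at once if the heel stack is wrenched out before the jaw is open (distance of heel from where it was at the start of the episode above 0.03 m and value of joint jaw below 0.022 m).
It fails at once if the heel stack is dropped or thrown into the basket (faster than 0.6 m/s over it) (horizontal distance between heel and basket below 0.09 m and z of heel in the frame of basket below 0.08 m and linear speed of heel above 0.6 m/s).
It also fails if it takes over 72 s, if anything falls off the work surface, if the arm or the gripper's body presses on something with over 40 N, if the wrist force passes 120 N, or if a joint passes its speed limit or range.

## Robot

A 7-joint arm with a two-finger parallel gripper is mounted at the origin on the work surface. World frame = base frame: x ahead of the robot, y to its left, z up, the work surface at z = 0. Lengths are in mm, angles in rad, forces in N, time in s.
With the tool pointing down it reaches from about 425 to 875 mm from the base axis. Payload 4.7 kg.
Tool frame: the origin (TCP) lies at the very end of the fingers, on their centre line; the grasp point (between the pads) lies 19 mm behind it; z points along the fingers, y is the line along which they close (so a half turn about z gives the same grasp; the last joint's range is limited). The gripper opens to 87 mm and grips with 3 to 60 N. Pads are 19 mm wide; open, the fingers measure 117 mm over their backs; the gripper's body (75 mm by 190 mm) begins 51 mm behind the grasp point.
Start: joints at [-1.224, 0.321, -0.07, 1.45, 0.023, 1.371, -0.057], TCP at [212.377, 614.347, 222.587] pointing down, gripper open.
Joint ranges: [-2.86, 2.86], [-0.3, 2.09], [-1.38, 1.24], [0.06, 2.45], [-1.56, 4.7], [0.09, 2.05], [-2.69, 2.69]. Speed limits (rad/s): [2.57, 2.57, 3.14, 3.14, 3.14, 3.14, 3.14].

## Interface

Orientations are given as a unit quaternion [w, x, y, z].
In Python, from bench import sensors, vision, ticket gives the robot as it stands.
- The arm moves only by the tool drive_tool, never from a script. Its argument "commands" is a list of rows, each a list of 7 numbers: the shift along the tool's x, y, z in mm, then the turn, a rotation vector about the tool's x, y, z in rad, then the finger opening in mm, from 0 to 87. In form: [[tx, ty, tz, wx, wy, wz, jaw], ...]. A call has 1 to 12 rows; each row is the pose to reach, as a shift and turn from the pose commanded when the call began, along the tool's axes at that moment; what a row does not reach only later rows make up. A row lasts 1/10 s, in which the tool goes at most 50 mm and 8.59 degrees, less where a joint would pass 70% of its speed; a pose out of reach is approached as far as the arm can. A call with a gripper value outside its range is refused whole. The fingers move at their own pace and stop on an object; "force" is the grip in N (left out, the last holds). Time passes only in rows, so rows that repeat a pose let the fingers close. It gives the time, the measured TCP pose, the force, the opening and the grip force at its end, in the units of the state.
- sensors.sense(): the state, without advancing time (a new reading comes with each control period).
- vision.capture(name): name is "side" or "top"; returns a dict with "image" (400x640x3 uint8, red, green, blue), "depth" (400x640 float32, mm along the optical axis (not along the pixel's ray), 0 where there is no reading), "fx", "fy", "cx", "cy" (pixels), "position" and "attitude" of the camera in the world. Camera axes: x right, y down, z forward; pixel columns grow to the right and rows downward; lengths in mm; the calibration is good to about 2 mm. A picture is of the moment at which its call begins.
- ticket.finish_job(): hands the job in; it is judged then, once.
The state is a dict: "clock": time; "joints": joint angles; "joint_vel": joint speeds; "effort": joint torques, N m; "tool_pos": TCP position; "tool_rot": TCP orientation; "ft_force": force on the tool from outside, world axes, zero at the start; "ft_torque": the same for the moment, N m; "grip_width": finger opening in mm; "finger_force": force on a finger pad.
Only numpy, scipy, OpenCV 4.12 (cv2) and the standard library are available. Lean on these libraries where they do the work, as an engineer would, in place of code of your own. Each camera call takes 0.05 s, during which the arm holds its last target. There are 200 camera calls.

## Working session

There is one attempt and no reset: what is moved stays moved. The work goes in short steps, Python scripts to look and compute and a tool call to move; the robot and the scene stay as the last step left them, time stands still between calls to the robot, and variables do not carry over. Pictures are saved under pics/ and viewed, at most 10 in all, crops included, and the job is handed in when it is done.

Besides the shell and the picture viewer there is one more tool, called after "Call:" as name(argument=value, ...) on one line, values as JSON. drive_tool: Moves the arm, as the interface text tells. Its arguments: {"type":"object","properties":{"commands":{"type":"array"},"force":{"type":"number"}},"required":["commands"]}

```bash
mkdir -p pics; cat > h.py <<'E'
import numpy as np, cv2
from scipy.spatial.transform import Rotation as R
from bench import sensors, vision, ticket
def q2R(q): return R.from_quat([q[1],q[2],q[3],q[0]]).as_matrix()
def cloud(n):
    c=vision.capture(n); d=c["depth"].astype(float)
    v,u=np.mgrid[0:400,0:640]
    P=np.stack([(u-c["cx"])*d/c["fx"],(v-c["cy"])*d/c["fy"],d],-1)
    a=np.array(c["attitude"],float)
    M=q2R(a) if a.size==4 else a.reshape(3,3)
    W=P@M.T+np.array(c["position"]); W[d==0]=np.nan
    return c["image"],W
def save(n,im): cv2.imwrite("pics/"+n,cv2.cvtColor(im,cv2.COLOR_RGB2BGR))
E
python3 - <<'E'
from h import *
for n in("top","side"):
    im,W=cloud(n); save(n+"0.png",im); np.savez(n+"0.npz",im=im,W=W)
s=sensors.sense(); print({k:np.round(v,3) for k,v in s.items()})
E
```

```text
{'clock': np.float64(0.1), 'joints': array([-1.224,  0.322, -0.07 ,  1.452,  0.023,  1.371, -0.057]), 'joint_vel': array([-0.   , -0.002, -0.001, -0.003,  0.   ,  0.   ,  0.   ]), 'effort': array([-1.0000e-03, -4.9257e+01, -4.0600e-01, -3.1340e+01, -6.4000e-02,
        4.0000e-02,  0.0000e+00]), 'tool_pos': array([212.264, 613.85 , 221.552]), 'tool_rot': array([-0.   ,  0.166,  0.986, -0.001]), 'ft_force': array([ 0.278,  0.078, -0.466]), 'ft_torque': array([-0.011,  0.018,  0.064]), 'finger_force': np.float64(0.0), 'grip_width': np.float64(87.039)}
```

View pics/top0.png

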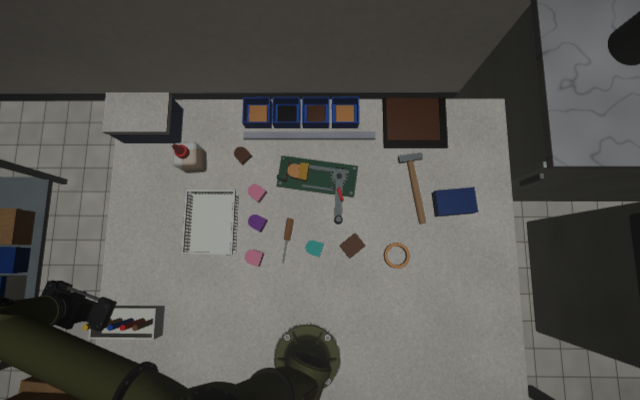

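View pics/side0.png

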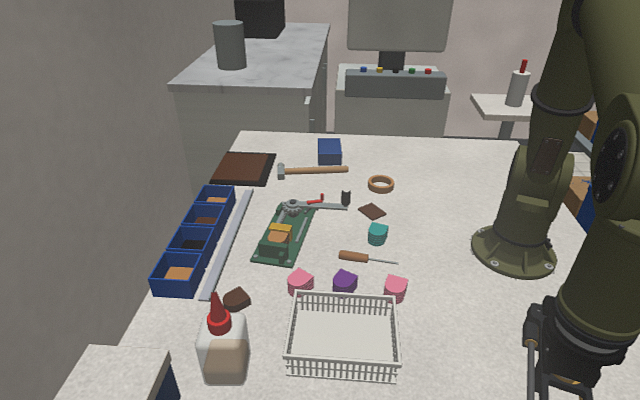

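The top view shows the clamp around (317,175), with heel at (297,171), hub at (339,176), knob at (338,219) and red lever at (340,194). The basket is at (211,222). The side view agrees.

```bash
python3 - <<'E'
from h import *
D=np.load("top0.npz"); im,W=D["im"],D["W"]
def st(name,r0,r1,c0,c1,f):
    s=im[r0:r1,c0:c1].astype(int); w=W[r0:r1,c0:c1]; m=f(s[...,0],s[...,1],s[...,2],w[...,2])
    p=w[m]; 
    if len(p): print(name,len(p),"mean",np.nanmean(p,0).round(1),"med",np.nanmedian(p,0).round(1),"min",np.nanmin(p,0).round(0),"max",np.nanmax(p,0).round(0))
    return p
def rect(p):
    r=cv2.minAreaRect(p[:,:2].astype(np.float32)); print("  rect",np.round(r[0],1),np.round(r[1],1),round(r[2],2))
p=st("plate",150,205,265,365,lambda r,g,b,z:(g>r+15)&(g>b+5)&(z<35)&(z>0)); rect(p)
p=st("fixedjaw",150,205,265,365,lambda r,g,b,z:(g>r+15)&(g>b+5)&(z>38)); 
p=st("yellow",150,205,265,365,lambda r,g,b,z:(r>b+90)&(g>b+50)&(z>53)); rect(p)
p=st("heel",150,205,265,365,lambda r,g,b,z:(r>b+40)&(r<g*1.9)&(z>44)&(z<54)); rect(p)
p=st("red",170,225,325,355,lambda r,g,b,z:(r>2*g)&(r>100)&(z>40))
p=st("nib",170,225,325,355,lambda r,g,b,z:(r>2*g)&(r>80)&(z>76))
p=st("knob",205,230,325,350,lambda r,g,b,z:(z>95))
p=st("hub",160,190,325,355,lambda r,g,b,z:(z>58)&(z<70)&(abs(r-b)<30)); rect(p)
p=st("basket",185,260,178,243,lambda r,g,b,z:(z>60)&(z<80)); rect(p)
p=st("bfloor",205,240,195,228,lambda r,g,b,z:(z>-20))
p=st("glue",135,175,168,210,lambda r,g,b,z:(z>60))
cv2.imwrite("pics/crop.png",cv2.resize(cv2.cvtColor(im[145:230,265:365],cv2.COLOR_RGB2BGR),None,fx=7,fy=7,interpolation=cv2.INTER_CUBIC)[:595])
E
```

```text
plate 1120 mean [636.5 -41.6   9.7] med [628.  -40.2   9.4] min [ 566. -178.    2.] max [717. 116.  35.]
  rect [641.1 -31.4] [285.3 116.6] 81.92
fixedjaw 80 mean [654.4  87.3  54.5] med [653.7  85.7  55.2] min [620.  75.  39.] max [692. 112.  61.]
  rect [0. 0.] [0. 0.] 0.0
heel 134 mean [650.8  49.5  49.1] med [652.1  50.   49.1] min [ 589. -112.   44.] max [675.  76.  54.]
  rect [618.5 -17.4] [196.2  48.4] 63.76
red 35 mean [ 563.7 -114.    66.3] med [ 564.8 -115.    64.7] min [ 537. -122.   57.] max [ 585. -105.   89.]
nib 4 mean [ 540.4 -120.2   86.2] med [ 540.4 -121.    86. ] min [ 537. -121.   84.] max [ 544. -118.   89.]
knob 26 mean [ 465.7 -107.3  107.6] med [ 462.4 -106.2  108.2] min [ 455. -120.  100.] max [479. -96. 112.]
hub 38 mean [ 618.6 -111.8   60.5] med [ 623.5 -112.    60.2] min [ 584. -130.   58.] max [643. -98.  66.]
  rect [ 613.3 -114.7] [58.3 31.5] 4.6
basket 530 mean [464.  347.3  68. ] med [464.3 347.8  68.3] min [350. 256.  60.] max [575. 436.  76.]
  rect [462.5 345.8] [178.8 227. ] 89.59
bfloor 1150 mean [466.6 355.5   5.1] med [466.5 355.6   5. ] min [404. 294.  -5.] max [530. 418.  14.]
glue 809 mean [684.9 413.6 124.8] med [681.1 410.  126.6] min [647. 379.  60.] max [779. 511. 227.]
```

View pics/crop.png

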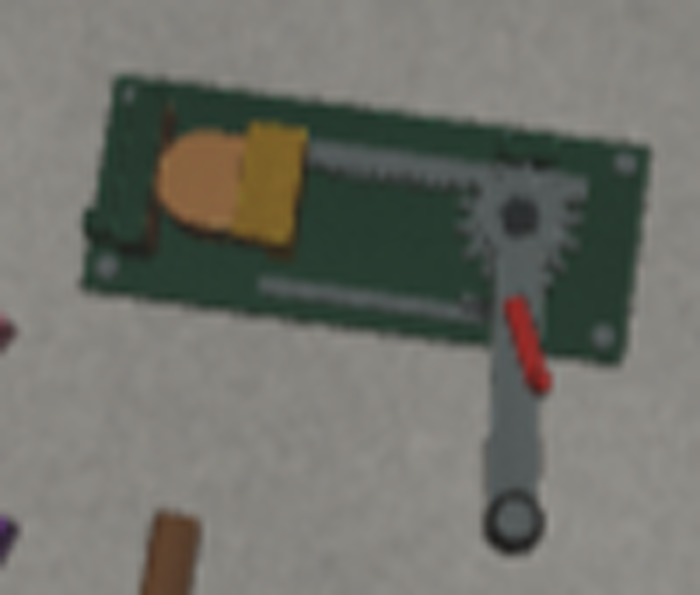

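```bash
cat >> h.py <<'E'
def go(x,y,z,yaw):
    """shift/turn (tool axes) to TCP x,y,z with tool x at world angle yaw (tool down)"""
    s=sensors.sense(); A=q2R(s["tool_rot"])
    c,n=np.cos(yaw),np.sin(yaw); T=np.array([[c,n,0],[n,-c,0],[0,0,-1.]])
    print("at",s["tool_pos"].round(1) if hasattr(s["tool_pos"],"round") else s["tool_pos"],"yaw",round(np.arctan2(A[1,0],A[0,0]),3),
     "shift",(A.T@(np.array([x,y,z])-s["tool_pos"])).round(1),"turn",R.from_matrix(A.T@T).as_rotvec().round(3))
E
python3 - <<'E'
from h import *
D=np.load("top0.npz"); W=D["W"]
for n,u,v in(("axle",339,176),("knob",338,219),("nib",342,199),("heel",293,171),("lip",299,171)):
    print(n,np.nanmedian(W[v-1:v+2,u-1:u+2].reshape(-1,3),0).round(1))
D=np.load("side0.npz"); im,W=D["im"].astype(int),D["W"]
m=(W[...,2]>95)&(W[...,2]<118)&(abs(W[...,0]-465)<40)&(abs(W[...,1]+107)<40); p=W[m]; print("side knob",len(p),p.mean(0),p.min(0),p.max(0))
m=(im[...,0]>2*im[...,1])&(im[...,0]>80)&(W[...,2]>76)&(abs(W[...,0]-540)<40)&(abs(W[...,1]+110)<40); p=W[m]; print("side nib",len(p),p.mean(0))
go(480,250,220,np.pi); go(540,-155,140,np.pi)
E
```

```text
axle [ 626.7 -111.9   62.5]
knob [ 472.9 -107.8   64.9]
nib [ 540.1 -121.    84.7]
heel [648.   53.6  48.8]
lip [645.9  31.   58.6]
side knob 52 [469.5658881  -97.41448347 104.68376517] [ 458.14836837 -109.59669524   95.00039615] [482.21332619 -90.2713803  113.26690126]
side nib 6 [ 543.32186954 -119.4526951    86.06394882]
at [212.3 613.8 221.6] yaw 2.809 shift [-371.9 -256.4    2. ] turn [-0.002 -0.    -0.333]
at [212.3 613.8 221.6] yaw 2.809 shift [-560.9 -619.5   82.7] turn [-0.002 -0.    -0.333]
```

Call:
drive_tool(commands=[[-372,-256,2,0,0,-0.333,0],[-372,-256,2,0,0,-0.333,0],[-372,-256,2,0,0,-0.333,0],[-372,-256,2,0,0,-0.333,0],[-372,-256,2,0,0,-0.333,0],[-372,-256,2,0,0,-0.333,0],[-372,-256,2,0,0,-0.333,0],[-372,-256,2,0,0,-0.333,0],[-372,-256,2,0,0,-0.333,0],[-372,-256,2,0,0,-0.333,0],[-372,-256,2,0,0,-0.333,0]])

```text
clock: 1.2
tool_pos: [480.9, 249.3, 220.2]
tool_rot: [-0.0, 0.002, 1.0, -0.0]
ft_force: [-1.2, 0.9, 0.0]
grip_width: 6.9
finger_force: 0.0
```

```bash
python3 -c "
from h import *
go(540,-155,140,np.pi)"
```

```text
at [480.9 249.3 220.2] yaw 3.138 shift [ -60.6 -404.1   80.2] turn [-0.    -0.001 -0.004]
```

Call:
drive_tool(commands=[[-60,-404,80,0,0,0,0],[-60,-404,80,0,0,0,0],[-60,-404,80,0,0,0,0],[-60,-404,80,0,0,0,0],[-60,-404,80,0,0,0,0],[-60,-404,80,0,0,0,0],[-60,-404,80,0,0,0,0],[-60,-404,80,0,0,0,0],[-60,-404,80,0,0,0,0],[-60,-404,120,0,0,0,0],[-60,-404,147,0,0,0,0],[-60,-404,147,0,0,0,0]])

```text
clock: 2.4
tool_pos: [537.5, -149.8, 69.4]
tool_rot: [-0.004, -0.002, 1.0, 0.001]
ft_force: [-0.6, 0.2, 0.2]
grip_width: 0.7
finger_force: 0.0
```

```bash
python3 - <<'E'
from h import *
im,W=cloud("side"); s=im[170:260,270:400]
save("s1.png",cv2.resize(s,None,fx=6,fy=6,interpolation=cv2.INTER_CUBIC))
go(541,-115,72,np.pi)
E
```

```text
at [ 539.3 -150.6   71.8] yaw -3.138 shift [-1.8 35.6 -0.2] turn [ 0.001 -0.004  0.003]
```

View pics/s1.png

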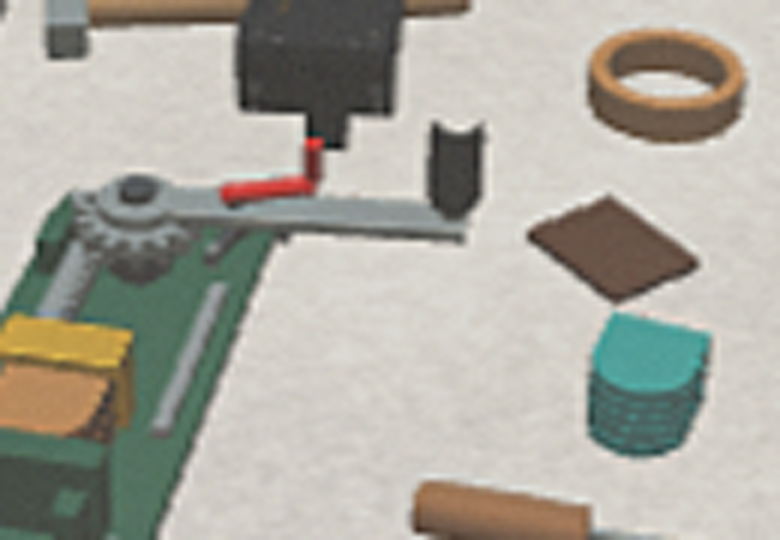

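The closed fingers sit at crop (325,130), just behind the red nib at (313,160), and are lined up with it. Next I push +y.

Call:
drive_tool(commands=[[-2,8,0,0,0,0,0],[-2,14,0,0,0,0,0],[-2,19,0,0,0,0,0],[-2,24,0,0,0,0,0],[-2,29,0,0,0,0,0],[-2,34,0,0,0,0,0],[-2,38,0,0,0,0,0],[-2,38,0,0,0,0,0],[-2,25,0,0,0,0,0],[-2,5,-20,0,0,0,20],[-2,5,-60,0,0,0,44],[-2,5,-80,0,0,0,50]])

```text
clock: 3.65
tool_pos: [543.2, -151.0, 156.3]
tool_rot: [0.002, 0.002, 1.0, -0.001]
ft_force: [1.2, -0.6, -0.1]
grip_width: 16.8
finger_force: 0.0
```

```bash
python3 - <<'E'
from h import *
im,W=cloud("side"); s=im[170:260,270:400]; q=im.astype(int)
m=(q[...,0]>2*q[...,1])&(q[...,0]>80)&(W[...,2]>76)&(abs(W[...,0]-540)<60)&(abs(W[...,1]+110)<60); p=W[m]; print("nib",len(p),p.mean(0).round(1))
m=(W[...,2]>90)&(W[...,2]<118)&(abs(W[...,0]-465)<30)&(abs(W[...,1]+107)<40); p=W[m]; print("knob",len(p),p.mean(0).round(1),p.min(0),p.max(0))
save("s2.png",cv2.resize(s,None,fx=6,fy=6,interpolation=cv2.INTER_CUBIC))
go(467,-104,130,np.pi)
E
```

```text
nib 7 [541.5 -97.9  84.8]
knob 66 [470.2 -93.5 102.1] [ 457.92377607 -109.14622718   90.06695705] [482.22947746 -85.27302547 113.55230295]
at [ 544.9 -151.   159. ] yaw 3.139 shift [78.2 46.8 28.4] turn [-0.001  0.008 -0.002]
```

View pics/s2.png

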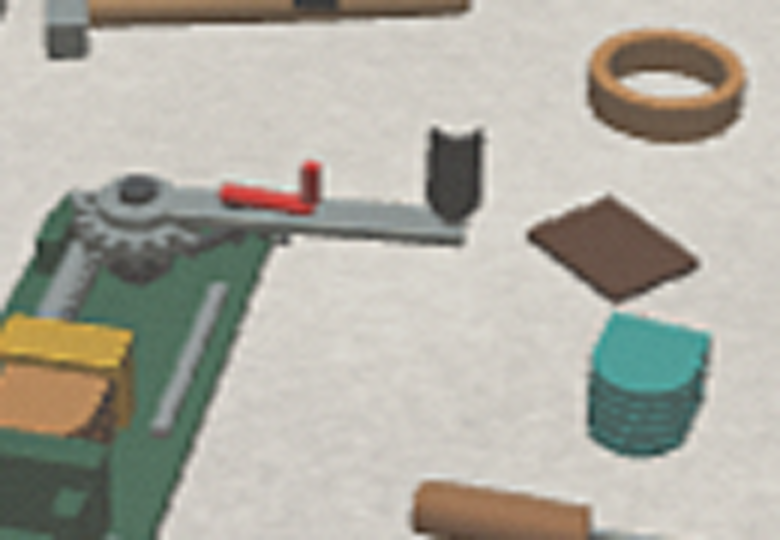

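The red lever is flipped: its nib now sits on the near side, at crop (312,185). The knob moved only about 4 mm. Now I cage the knob.

Call:
drive_tool(commands=[[40,25,15,0,0,0.06,52],[76,49,20,0,0,0.06,52],[76,49,25,0,0,0.06,52],[76,49,25,0,0,0.06,52],[76,49,50,0,0,0.06,52],[76,49,75,0,0,0.06,52],[76,49,86,0,0,0.06,40],[76,49,86,0,0,0.06,34],[76,49,86,0,0,0.06,30],[76,49,86,0,0,0.06,24],[76,49,86,0,0,0.06,24],[76,49,86,0,0,0.06,24]], force=5)

```text
clock: 4.9
tool_pos: [467.5, -99.4, 68.6]
tool_rot: [0.001, 0.03, 1.0, -0.0]
ft_force: [-0.0, -0.6, 2.4]
grip_width: 27.5
finger_force: 5.0
```

```bash
python3 - <<'E'
from h import *
s=sensors.sense(); print(s["tool_pos"],s["ft_force"],s["grip_width"],s["finger_force"])
p=s["tool_pos"]-np.array([628,-111.5,0]); print(np.hypot(*p[:2]),np.arctan2(p[1],-p[0]))
for d in np.arange(.1,1.31,.1): print(round(d,1),(160*(np.cos(d)-1)).round(1),(160*np.sin(d)).round(1),end=" ; ")
E
```

```text
[467.51746174 -99.43069911  68.6160213 ] [-0.01540077 -0.63738368  2.37694462] 27.51426295064525 4.999970359640429
160.93574217420476 0.07506500899778352
0.1 -0.8 16.0 ; 0.2 -3.2 31.8 ; 0.3 -7.1 47.3 ; 0.4 -12.6 62.3 ; 0.5 -19.6 76.7 ; 0.6 -27.9 90.3 ; 0.7 -37.6 103.1 ; 0.8 -48.5 114.8 ; 0.9 -60.5 125.3 ; 1.0 -73.6 134.6 ; 1.1 -87.4 142.6 ; 1.2 -102.0 149.1 ; 1.3 -117.2 154.2 ;
```

Call:
drive_tool(commands=[[-1,-16,-3,0,0,-0.1,24],[-3,-32,-3,0,0,-0.2,24],[-7,-47,-3,0,0,-0.3,24],[-13,-62,-3,0,0,-0.4,24],[-16,-69,-3,0,0,-0.45,24],[-20,-77,-3,0,0,-0.5,24],[-22,-81,-3,0,0,-0.53,24],[-24,-84,-3,0,0,-0.555,24],[-24,-84,-3,0,0,-0.555,24],[-24,-84,-3,0,0,-0.555,24]])

```text
clock: 5.9
tool_pos: [484.4, -185.0, 70.5]
tool_rot: [-0.001, -0.245, 0.97, -0.0]
ft_force: [-4.2, -2.6, 0.8]
grip_width: 27.7
finger_force: 5.0
```

```bash
cat >> h.py <<'E'
def hand():
    s=sensors.sense(); p=s["tool_pos"]-np.array([628,-111.5,0]); A=q2R(s["tool_rot"])
    print(s["clock"],s["tool_pos"].round(1),s["ft_force"].round(1),s["grip_width"].round(1),"r",np.hypot(*p[:2]).round(1),"th",(np.arctan2(p[1],-p[0])-.142).round(3),"tool",round(np.pi-np.arctan2(A[1,0],A[0,0])%(2*np.pi)-.142,3))
E
python3 -c "
from h import *
hand()"
```

```text
Traceback (most recent call last):
  File "h.py", line 22, in hand
    print(s["clock"],s["tool_pos"].round(1),s["ft_force"].round(1),s["grip_width"].round(1),"r",np.hypot(*p[:2]).round(1),"th",(np.arctan2(p[1],-p[0])-.142).round(3),"tool",round(np.pi-np.arctan2(A[1,0],A[0,0])%(2*np.pi)-.142,3))
                                                                   ^^^^^^^^^^^^^^^^^^^^^
AttributeError: 'float' object has no attribute 'round'
```

Call:
drive_tool(commands=[[-2,19,0,0,0,0.12,24],[-5,38,0,0,0,0.24,24],[-11,56,0,0,0,0.36,24],[-20,73,0,0,0,0.48,24],[-30,90,0,0,0,0.6,24],[-42,105,0,0,0,0.72,24],[-56,118,0,0,0,0.84,24],[-71,130,0,0,0,0.96,24],[-88,139,0,0,0,1.08,24],[-105,147,0,0,0,1.2,24],[-105,147,0,0,0,1.2,24],[-105,147,0,0,0,1.2,24]], force=8)

```text
clock: 7.1
tool_pos: [507.0, -3.1, 70.6]
tool_rot: [-0.001, 0.343, 0.939, 0.001]
ft_force: [-3.5, 4.2, 2.9]
grip_width: 27.2
finger_force: 8.0
```

```bash
sed -i 's/s\["grip_width"\].round(1)/round(float(s["grip_width"]),1)/' h.py; python3 - <<'E'
from h import *
hand()
def lip():
    im,W=cloud("side"); q=im.astype(int)
    m=(q[...,0]>q[...,2]+90)&(q[...,1]>q[...,2]+50)&(W[...,2]>54)&(abs(W[...,0]-645)<50)&(W[...,1]<80)&(W[...,1]>-60); p=W[m]
    a=np.array([.141,.99]); t=(p[:,:2]-[642.5,-21.5])@a; print("lip y",len(p),np.percentile(t,[2,50,98]).round(1))
lip()
D=np.load("side0.npz")
import h
h.cloud=cloud=lambda n:(D["im"],D["W"]); lip()
E
```

```text
7.1 [507.   -3.1  70.6] [-3.5  4.2  2.9] 27.2 r 162.5 th 0.589 tool 0.558
lip y 126 [11.9 26.6 38.6]
lip y 130 [27.  40.5 53.3]
```

Call:
drive_tool(commands=[[-1,-19,0,0,0,-0.12,24],[-3,-38,0,0,0,-0.24,24],[-8,-57,0,0,0,-0.36,24],[-16,-75,0,0,0,-0.48,24],[-25,-91,0,0,0,-0.6,24],[-36,-107,0,0,0,-0.72,24],[-49,-121,0,0,0,-0.84,24],[-64,-133,0,0,0,-0.96,24],[-80,-144,0,0,0,-1.08,24],[-97,-152,0,0,0,-1.2,24],[-97,-152,0,0,0,-1.2,24]])

```text
clock: 8.25
tool_pos: [484.9, -186.4, 70.9]
tool_rot: [0.002, -0.246, 0.969, -0.001]
ft_force: [1.9, 1.2, 0.2]
grip_width: 27.5
finger_force: 8.0
```

```bash
python3 -c "
from h import *
hand()"
```

```text
8.25 [ 484.9 -186.4   70.9] [1.9 1.2 0.2] 27.5 r 161.5 th -0.624 tool -0.639
```

Same start pose as before, so I repeat the drive stroke.

Call:
drive_tool(commands=[[-2,19,0,0,0,0.12,24],[-5,38,0,0,0,0.24,24],[-11,56,0,0,0,0.36,24],[-20,73,0,0,0,0.48,24],[-30,90,0,0,0,0.6,24],[-42,105,0,0,0,0.72,24],[-56,118,0,0,0,0.84,24],[-71,130,0,0,0,0.96,24],[-88,139,0,0,0,1.08,24],[-105,147,0,0,0,1.2,24],[-105,147,0,0,0,1.2,24],[-105,147,0,0,0,1.2,24]])

```text
clock: 9.45
tool_pos: [505.6, -4.3, 71.1]
tool_rot: [-0.0, 0.343, 0.939, 0.001]
ft_force: [-1.3, 2.5, 4.3]
grip_width: 27.4
finger_force: 8.0
```

```bash
cat >> h.py <<'E'
def lip():
    im,W=cloud("side"); q=im.astype(int)
    m=(q[...,0]>q[...,2]+90)&(q[...,1]>q[...,2]+50)&(W[...,2]>54)&(abs(W[...,0]-645)<50)&(W[...,1]<80)&(W[...,1]>-60); p=W[m]
    t=(p[:,:2]-[642.5,-21.5])@np.array([.141,.99]); print("lip y",len(p),np.percentile(t,[2,50,98]).round(1))
E
python3 -c "
from h import *
hand();lip()"
```

```text
9.45 [505.6  -4.3  71.1] [-1.3  2.5  4.3] 27.4 r 162.7 th 0.577 tool 0.559
lip y 121 [-6.4  8.4 22. ]
```

Call:
drive_tool(commands=[[0,4,0,0,0,0.02,24],[0,8,0,0,0,0.04,24],[-1,11,0,0,0,0.06,24],[-1,11,0,0,0,0.06,24]])

```text
clock: 9.9
tool_pos: [512.2, 3.0, 71.0]
tool_rot: [-0.001, 0.373, 0.928, 0.0]
ft_force: [-5.4, 1.3, 7.7]
grip_width: 27.5
finger_force: 8.0
```

```bash
python3 -c "
from h import *
hand();lip()"
```

```text
9.9 [512.2   3.   71. ] [-5.4  1.3  7.7] 27.5 r 162.8 th 0.638 tool 0.622
lip y 122 [-7.3  7.6 21.3]
```

Call:
drive_tool(commands=[[-1,8,0,0,0,0.05,60],[-1,8,0,0,0,0.05,70],[-1,8,0,0,0,0.05,70],[-1,8,0,0,0,0.05,70],[-1,8,-40,0,0,0.05,80],[-1,8,-90,0,0,0.05,87],[-1,8,-130,0,0,0.05,87],[-1,8,-150,0,0,0.15,87]])

```text
clock: 10.75
tool_pos: [521.9, 8.0, 224.8]
tool_rot: [0.003, 0.442, 0.897, 0.002]
ft_force: [-0.3, -0.1, -0.0]
grip_width: 82.1
finger_force: 0.0
```

```bash
python3 - <<'E'
from h import *
im,W=cloud("side"); q=im.astype(int)
s=im[170:270,220:360]; save("s3.png",cv2.resize(s,None,fx=5,fy=5,interpolation=cv2.INTER_CUBIC))
for n in("side","top"):
    if n=="top": im,W=cloud("top"); q=im.astype(int)
    m=(q[...,0]>q[...,2]+25)&(W[...,2]>44)&(W[...,2]<55)&(abs(W[...,0]-652)<40)&(W[...,1]<95)&(W[...,1]>12); p=W[m]
    c=np.array([[.99,-.141],[.141,.99]]); t=(p[:,:2]-[652.4,47.8])@c.T
    print(n,len(p),"heel frame",np.percentile(t,[3,50,97],axis=0).round(1).tolist(),np.median(p[:,2]))
lip(); go(652.4-1.1,47.8-8,110,1.429)
E
```

```text
side 217 heel frame [[-23.3, -29.3], [-0.9, -3.1], [22.8, 20.2]] 50.422264986817595Traceback (most recent call last):
  File "<stdin>", line 8, in <module>
    return _quantile_unchecked(
        a, q, axis, out, overwrite_input, method, keepdims, weights)
    return _ureduce(a,
                    func=_quantile_ureduce_func,
    ...<5 lines>...
                    overwrite_input=overwrite_input,
                    method=method)
    r = func(a, **kwargs)
    result = _quantile(arr,
                       quantiles=q,
    ...<2 lines>...
                       out=out,
                       weights=wgt)
    slices_having_nans = np.isnan(arr[-1, ...])
                                  ~~~^^^^^^^^^
IndexError: index -1 is out of bounds for axis 0 with size 0
```

View pics/s3.png

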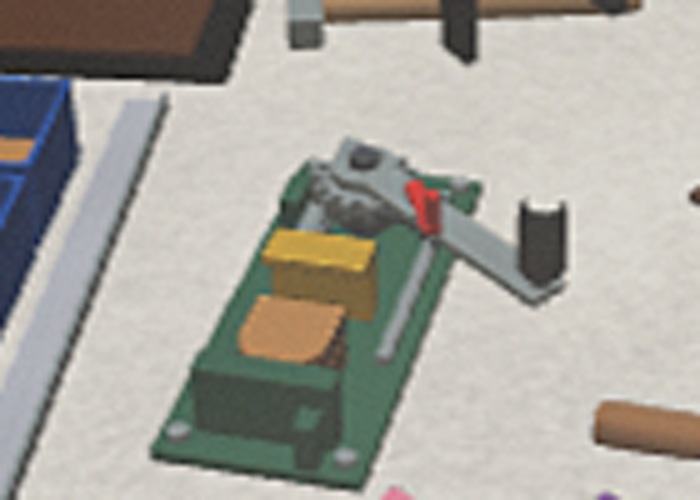

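The jaw (crop 320,265) is well clear of the heel (290,330), and the heel pose estimate fits to about 1 mm.

```bash
python3 -c "
from h import *
go(651.3,40,110,1.429)"
```

```text
at [522.3   8.1 224.3] yaw 2.226 shift [-53.  120.9 115.4] turn [0.008 0.    0.797]
```

Call:
drive_tool(commands=[[-53,121,40,0,0,0.797,87],[-53,121,40,0,0,0.797,87],[-53,121,40,0,0,0.797,87],[-53,121,60,0,0,0.797,87],[-53,121,90,0,0,0.797,87],[-53,121,114,0,0,0.797,87],[-53,121,114,0,0,0.797,87],[-53,121,114,0,0,0.797,87],[-53,121,114,0,0,0.797,87]])

```text
clock: 11.75
tool_pos: [649.1, 39.9, 107.9]
tool_rot: [0.001, 0.755, 0.656, 0.001]
ft_force: [-0.3, -0.7, 0.9]
grip_width: 87.1
finger_force: 0.0
```

```bash
python3 -c "
from h import *
go(651.3,40,21,1.429)"
```

```text
at [649.1  39.9 107.9] yaw 1.431 shift [ 0.4  2.  86.9] turn [ 0.002 -0.001  0.002]
```

Call:
drive_tool(commands=[[0,2,30,0,0,0,87],[0,2,55,0,0,0,80],[0,2,75,0,0,0,76],[0,2,89,0,0,0,72],[0,2,89,0,0,0,64],[0,2,89,0,0,0,56],[0,2,89,0,0,0,46],[0,2,89,0,0,0,44],[0,2,89,0,0,0,44],[0,2,89,0,0,0,44]], force=20)

```text
clock: 12.75
tool_pos: [651.4, 39.8, 19.1]
tool_rot: [0.001, 0.755, 0.656, 0.001]
ft_force: [-0.6, -1.1, 5.6]
grip_width: 49.8
finger_force: 20.0
```

Call:
drive_tool(commands=[[0,0,0,0,0,0,44],[0,0,-8,0,0,0,44],[0,0,-25,0,0,0,44],[0,0,-50,0,0,0,44],[0,0,-85,0,0,0,44],[0,0,-120,0,0,0,44],[0,0,-150,0,0,0,44],[0,0,-150,0,0,0,44]])

```text
clock: 13.55
tool_pos: [653.1, 39.4, 173.9]
tool_rot: [0.002, 0.755, 0.655, 0.004]
ft_force: [0.5, 0.0, -0.9]
grip_width: 49.7
finger_force: 20.0
```

```bash
python3 -c "
from h import *
lip(); go(463,347,170,1.571)"
```

```text
lip y 124 [-8.2  7.  22.2]
at [651.7  39.6 171. ] yaw 1.43 shift [ 277.8 -230.1    0.3] turn [ 0.005 -0.001 -0.141]
```

Call:
drive_tool(commands=[[31,-26,0,0,0,0,44],[62,-51,0,0,0,0,44],[93,-77,0,0,0,-0.05,44],[124,-102,0,0,0,-0.1,44],[155,-128,0,0,0,-0.14,44],[186,-153,0,0,0,-0.14,44],[217,-179,0,0,0,-0.14,44],[248,-205,0,0,0,-0.14,44],[270,-223,0,0,0,-0.14,44],[272,-230,0,0,0,-0.14,44],[272,-230,0,0,0,-0.14,44]])

```text
clock: 14.7
tool_pos: [458.7, 341.7, 166.3]
tool_rot: [-0.0, 0.706, 0.708, -0.001]
ft_force: [-0.0, 0.6, -1.5]
grip_width: 49.5
finger_force: 20.0
```

```bash
python3 - <<'E'
from h import *
im,W=cloud("side"); save("s4.png",im[150:400,200:500])
m=(W[...,2]>60)&(W[...,2]<76)&(abs(W[...,0]-463)<130)&(abs(W[...,1]-347)<140); p=W[m]
print(cv2.minAreaRect(p[:,:2].astype(np.float32)))
s=sensors.sense();print(s["grip_width"]); go(463,342,16,1.571)
E
```

```text
((464.3679504394531, 346.5911865234375), (180.19158935546875, 227.49497985839844), 89.70710754394531)
49.94149200697893
at [460.2 340.3 166.6] yaw 1.57 shift [  2.    2.9 150.6] turn [-0.001  0.002 -0.001]
```

View pics/s4.png

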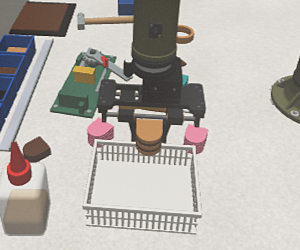

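The heel is held upright above the basket at crop (148,135). I lower it slowly.

Call:
drive_tool(commands=[[2,3,30,0,0,0,44],[2,3,60,0,0,0,44],[2,3,85,0,0,0,44],[2,3,110,0,0,0,44],[2,3,128,0,0,0,44],[2,3,138,0,0,0,44],[2,3,143,0,0,0,44],[2,3,146,0,0,0,44],[2,3,149,0,0,0,44],[2,3,149,0,0,0,44]])

```text
clock: 15.75
tool_pos: [464.0, 343.5, 19.0]
tool_rot: [-0.0, 0.707, 0.707, 0.0]
ft_force: [-0.4, -0.2, -2.6]
grip_width: 50.1
finger_force: 20.0
```

Call:
drive_tool(commands=[[0,0,1,0,0,0,44],[0,0,2,0,0,0,44],[0,0,3,0,0,0,44],[0,0,4,0,0,0,44],[0,0,4,0,0,0,44]])

```text
clock: 16.25
tool_pos: [463.7, 343.6, 15.2]
tool_rot: [-0.0, 0.707, 0.707, 0.0]
ft_force: [-2.2, -1.0, 2.9]
grip_width: 49.7
finger_force: 20.0
```

Call:
drive_tool(commands=[[0,0,0,0,0,0,52],[0,0,0,0,0,0,56],[0,0,0,0,0,0,64],[0,0,0,0,0,0,66],[0,0,0,0,0,0,66],[0,0,-20,0,0,0,66],[0,0,-55,0,0,0,66],[0,0,-95,0,0,0,66],[0,0,-140,0,0,0,66],[0,0,-185,0,0,0,66],[0,0,-200,0,0,0,66],[0,0,-200,0,0,0,66]])

```text
clock: 17.45
tool_pos: [465.0, 344.4, 217.4]
tool_rot: [-0.0, 0.707, 0.707, 0.003]
ft_force: [0.2, -0.4, 0.0]
grip_width: 66.2
finger_force: 0.0
```

```bash
python3 - <<'E'
from h import *
im,W=cloud("side"); save("s5.png",im[150:400,200:500]); lip(); q=im.astype(int)
m=(q[...,0]>q[...,2]+30)&(W[...,2]>38)&(W[...,2]<54)&(abs(W[...,0]-463)<60)&(abs(W[...,1]-347)<70); p=W[m]
print(len(p),p.mean(0),p[:,2].std(),sensors.sense()["ft_force"])
E
```

```text
lip y 125 [-8.8  7.  19.9]
524 [463.40450246 350.69588049  45.74104815] 1.6611797090315332 [ 0.5682808  -0.19474637 -0.55365141]
```

View pics/s5.png

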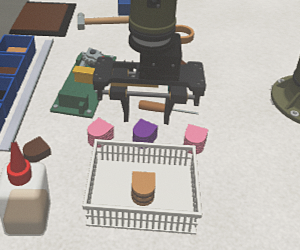

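The heel stands flat in the basket at crop (144,187), its top at 46 mm, and the jaw is still open by about 33 mm.

```bash
python3 -c "
from bench import ticket
print(ticket.finish_job())"
```

```text
the job is handed in; nothing more can be done
None
```

The job is handed in (no verdict came back): I flipped the lever, felt the free-wheel, opened the jaw to about 33 of its 34 mm, and stood the heel stack flat in the white basket, with about 17 s on the clock and no bystander touched.

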